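Uncouple a gas drying cartridge and lay it in the balance's V cradle

TASK

Take the drying cartridge off the bench gas outlet and lay it in the V cradle on the balance to be weighed. The outlet has a safety quick coupling: roll its sleeve until the slot in the sleeve's rear skirt lines up with the key, draw the sleeve fully back so that the cartridge's nipple pops free, let the sleeve go, and pull the cartridge straight out so that the sleeve snaps forward again. Lay the cartridge gently so that it settles centred against both faces of the V, and leave the things standing about where they are.

Things in the scene. Friction and masses are not known exactly. Their poses are not given: they have to be found in the camera images.
- sleeve_grip (a point): Middle of the knurled waist (diameter 42 mm, 31 mm long) of the coupling's steel sleeve, on the coupling's axis, 125 mm above the bench; moves with the sleeve. x: along the level axis, out of the outlet; z: up; these axes do not roll with the sleeve. Front collar, diameter 50, 15 to 22 mm ahead; rear skirt, diameter 50, 16 to 32 mm behind; column (60 across, 155 high) 100 mm behind.
- key_top (a point): Top of the fixed key (6 mm wide, 14 mm long) on top of the coupling's body, at 12 o'clock, 1.5 mm behind the skirt. The skirt's one slot, 10 mm wide, starts rolled 0.2 to 0.75 rad (unknown) from the key, always towards +y of sleeve_grip (away from the robot). Roll the sleeve's top towards the robot to line up, within 0.06 rad; it turns easily. Off the slot, the sleeve stops dead after 1.5 mm.
- sleeve (a joint): Sleeve's draw towards the column, m: 0 forward, 0.011 fully back. Spring 5 N at 0, 12 N at 0.011. Past about 0.006 the jaws free the nipple and an inner spring pushes the cartridge out 8 to 11 mm within 0.3 s. Let go then, the sleeve stays about 0.004 back, its jaws riding on the nipple, until the nipple is out, when it snaps to 0. Let go before the nipple has moved, it locks again.
- coupling_mouth (a point): Centre of the coupling's mouth, on its axis; fixed. x axis: out of the outlet, level; z axis: up.
- cartridge_center (a point): Middle of the drying cartridge's plain aluminium barrel (cylinder, 44 mm diameter, 110 mm long), on its axis. x: along the barrel, away from the nipple. Plugged in, it hangs level with nothing under it, its x along the coupling's x. Popped out, it still sits 30 mm deep but droops about 3 degrees (middle about 5 mm lower). Freed, it draws out with under 10 N; locked, no pull frees it.
- cartridge: The whole drying cartridge, 184 mm long, 140 to 230 g: aluminium barrel, brass nipple at one end, hose barb at the other. Its frame is that of cartridge_center.
- nipple_tip (a point): Free end of the cartridge's brass nipple (20 mm diameter), on the cartridge's axis, 113 mm from the barrel's middle. Plugged in it is about 38 mm inside the coupling's mouth.
- cradle_center (a point): Where the barrel's middle belongs in the V cradle on the balance, 114 mm above the bench. y: along the V; x: level, across it; z: up. Two V supports, 12 mm thick, centred 42 mm either side along y; their 45-degree faces end 5 mm below this height, 26 mm out. Between them 72 mm are clear for the fingers, down to 50 mm below this point. The cartridge may lie either way round.
- balance: White bench balance, 180 x 205 x 50 mm, fixed, with a round steel pan that carries the aluminium V cradle. Origin: centre of its underside; y axis along the V.
- bottle_center (a point): Middle of an amber bottle, 52 mm diameter, 104 mm tall, standing: a bystander, to be left alone.
- beaker_center (a point): Middle of a glass beaker, 77 mm diameter, 95 mm tall, standing: a bystander, to be left alone.
- timer_center (a point): Middle of a flat white bench timer, 68 x 68 x 19 mm: a bystander, to be left alone.

How it is judged:
By the outcome, as a careful person would: the job done as asked, in the order asked, and still so for the second after the job is handed in, with the robot touching nothing.
It also fails if it takes over 58 s, if anything falls off the work surface, if the arm or the gripper's body presses on something with over 40 N, if the wrist force passes 120 N, or if a joint passes its speed limit or range.

ROBOT

A 6-joint arm with a two-finger parallel gripper is mounted at the origin on a cart in front of the work surface, level with it; the furniture and walls round the work are solid. World frame = base frame: x ahead of the robot, y to its left, z up, the work surface at z = 0. Lengths are in mm, angles in rad, forces in N, time in s.
With the tool pointing down it reaches from about 250 to 850 mm from the base axis. Payload 12.5 kg.
Tool frame: the origin (TCP) lies at the very end of the fingers, on their centre line; the grasp point (between the pads) lies 19 mm behind it (bot.pinch_z is the distance from the TCP to the grasp point, in mm); z points along the fingers, y is the line along which they close (so a half turn about z gives the same grasp; the last joint's range is limited). The gripper opens to 93 mm and grips with 3 to 60 N. Pads are 15 mm wide; open, the fingers measure 128 mm over their backs; the gripper's body (75 mm by 188 mm) begins 65 mm behind the grasp point.
Start: joints at [-1.237, 0.351, 1.652, -0, 1.139, -0.085], TCP at [223.682, -502.445, 218.633] pointing down, gripper open.
Joint ranges: [-2.75, 2.75], [-0.79, 2.1], [0.01, 2.65], [-1.57, 4.71], [0.07, 3.14], [-2.87, 2.87]. Speed limits (rad/s): [2.22, 2.22, 2.79, 3.14, 3.14, 3.14].

INTERFACE

Orientations are given as a unit quaternion [w, x, y, z].
In Python, from workcell import bot, optics gives the robot as it stands.
- The arm moves only by the tool move_arm, never from a script. Its argument "motion" is a list of rows, each an object of numbers: "fingers": the closure, from -1 (fully open) to 1 (shut), so that 0 is half open; "dx", "dy", "dz": the shift along the tool's x, y, z in m; "ax", "ay", "az": the turn, a rotation vector about the tool's x, y, z in degrees. In form: [{"fingers": .., "dx": .., "dy": .., "dz": .., "ax": .., "ay": .., "az": ..}, ...]. A call has 1 to 8 rows; each row is the pose to reach, as a shift and turn from the pose commanded when the call began, along the tool's axes at that moment; what a row does not reach only later rows make up. A row lasts 1/12 s, in which the tool goes at most 41.7 mm and 7.16 degrees, less where a joint would pass 70% of its speed; a pose out of reach is approached as far as the arm can. A call with a gripper value outside its range is refused whole. The fingers move at their own pace and stop on an object; the grip force is fixed at half the most. Time passes only in rows, so rows that repeat a pose let the fingers close. It gives the time, the measured TCP pose, the force, the opening and the grip force at its end, in the units of the state.
- bot.get_state(): the state, without advancing time (a new reading comes with each control period).
- optics.get_image(name): name is "side" or "top" or "wrist"; returns (picture, depth): 400x640x3 uint8, red, green, blue; 400x640 float32, mm along the optical axis (not along the pixel's ray), 0 where there is no reading.
- optics.camera_model(name): a dict with "fx", "fy", "cx", "cy" (pixels), "dist_coeffs" ([k1, k2, p1, p2, k3] as OpenCV has them; the pictures are not rectified), "pose" (4x4, takes a point from camera to world coordinates). Camera axes: x right, y down, z forward; pixel columns grow to the right and rows downward; lengths in mm; the calibration is good to about 2 mm. A picture is of the moment at which its call begins: read the wrist's pose just before it. camera_model takes no time and is no camera call; for the wrist camera it gives the pose at the moment of the call.
- bot.finish_job(): hands the job in; it is judged then, once.
The state is a dict: "clock": time; "joint_pos": joint angles; "joint_velocities": joint speeds; "joint_efforts": joint torques, N m; "tool_pos": TCP position; "tool_rot": TCP orientation; "wrist_force": force on the tool from outside, world axes, zero at the start; "ft_torque": the same for the moment, N m; "finger_gap": opening from 0.0 (shut) to 1.0 (fully open); "grasp_force": force on a finger pad.
Only numpy, scipy, OpenCV 4.12 (cv2) and the standard library are available. Lean on these libraries where they do the work, as an engineer would, in place of code of your own. Each camera call takes 0.05 s, during which the arm holds its last target. There are 200 camera calls.

## Working session

There is one attempt and no reset: what is moved stays moved. The work goes in short steps, Python scripts to look and compute and a tool call to move; the robot and the scene stay as the last step left them, time stands still between calls to the robot, and variables do not carry over. Pictures are saved under pics/ and viewed, at most 10 in all, crops included, and the job is handed in when it is done.

Besides the shell and the picture viewer there is one more tool, called as name(argument=value, ...) on one line, values as JSON. move_arm: Moves the arm, as the interface text tells. Its arguments: {"type":"object","properties":{"motion":{"type":"array"}},"required":["motion"]}

```bash
mkdir -p pics; cat > h.py <<'E'
import numpy as np, cv2
from workcell import bot, optics
from scipy.spatial.transform import Rotation as R
def grab(n):
    m=optics.camera_model(n); im,d=optics.get_image(n); return im,d,m
def K(m): return np.array([[m['fx'],0,m['cx']],[0,m['fy'],m['cy']],[0,0,1.]])
def ray(m,uv):
    p=cv2.undistortPoints(np.array(uv,float).reshape(-1,1,2),K(m),np.array(m['dist_coeffs'],float)).reshape(-1,2)
    T=np.array(m['pose']); return T[:3,3], np.c_[p,np.ones(len(p))]@T[:3,:3].T
def plane(m,uv,z):
    o,r=ray(m,uv); return o+r*((z-o[2])/r[:,2:])
def dep(m,uv,d):
    o,r=ray(m,uv); return o+r*np.array([d[int(v),int(u)] for u,v in np.array(uv).reshape(-1,2)])[:,None]
def cloud(m,d):
    v,u=np.mgrid[0:400,0:640]; uv=np.c_[u.ravel(),v.ravel()]
    o,r=ray(m,uv); return (o+r*d.ravel()[:,None]).reshape(400,640,3)
E
python3 - <<'E'
from h import *
for n in ('top','side'):
    im,d,m=grab(n); cv2.imwrite(f'pics/{n}0.png',im[:,:,::-1]); np.savez(f'{n}0.npz',im=im,d=d)
    print(n,np.round(m['pose'],2).tolist(),m['fx'])
s=bot.get_state(); print(s)
E
```

```text
top [[0.03, -1.0, 0.03, 509.11], [-1.0, -0.03, -0.0, 10.3], [0.0, -0.03, -1.0, 1207.75], [0.0, 0.0, 0.0, 1.0]] 461.53800505676406
side [[-0.95, -0.14, 0.28, 247.85], [-0.31, 0.43, -0.85, 952.94], [0.0, -0.89, -0.46, 643.06], [0.0, 0.0, 0.0, 1.0]] 393.84386061151184
{'clock': 0.1, 'joint_pos': array([-1.23657545e+00,  3.51160449e-01,  1.65233468e+00, -1.39687123e-05,
        1.13911681e+00, -8.46080162e-02]), 'joint_velocities': array([ 1.13520293e-03, -1.14220087e-04, -2.13157092e-03, -1.09276838e-05,
       -5.35807972e-04,  8.30882659e-04]), 'joint_efforts': array([ 1.73356366e-03, -4.98027921e+01, -2.85703683e+01,  7.00638886e-02,
        2.38915271e-02, -3.57230158e-05]), 'tool_pos': array([ 223.5963459 , -502.16684111,  218.17692492]), 'tool_rot': array([-5.04891769e-04,  9.78152076e-01,  2.07890010e-01, -6.97348410e-05]), 'wrist_force': array([ 0.32782791,  0.31106974, -0.30081524]), 'ft_torque': array([-0.04741342,  0.02611754,  0.02070646]), 'grasp_force': 0.0, 'finger_gap': 1.0009197137148285}
```

View pics/top0.png

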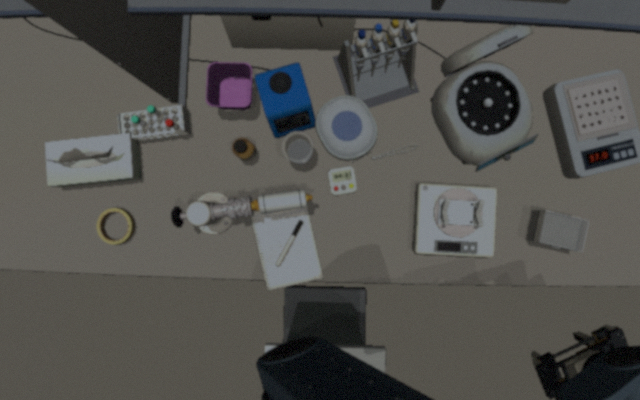

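View pics/side0.png

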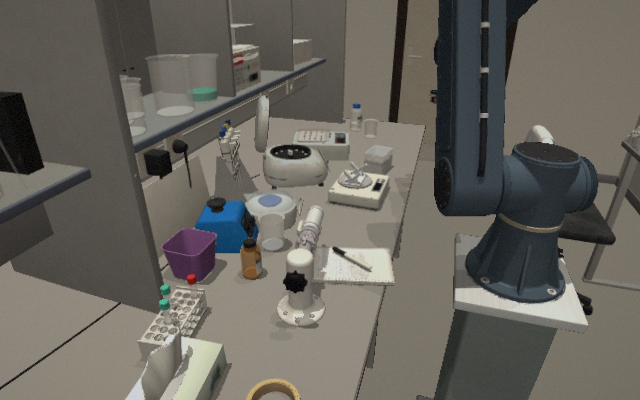

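```bash
python3 - <<'E'
from h import *
z=np.load('top0.npz'); im,d=z['im'],z['d']; m=optics.camera_model('top')
a=cv2.resize(im[180:240,165:325],None,fx=4.9,fy=4.9,interpolation=cv2.INTER_CUBIC)
b=cv2.resize(im[175:265,405:505],None,fx=3.3,fy=3.3,interpolation=cv2.INTER_CUBIC)
c=np.zeros((a.shape[0]+b.shape[0],a.shape[1],3),np.uint8); c[:a.shape[0]]=a; c[a.shape[0]:,:b.shape[1]]=b
e=np.clip((cloud(m,d)[175:265,405:505,2]-40)*3,0,255).astype(np.uint8)
e=cv2.resize(e,None,fx=3.3,fy=3.3); c[a.shape[0]:,400:400+e.shape[1]]=e[...,None]
c=np.clip(c.astype(float)*1.3,0,255).astype(np.uint8)
cv2.imwrite('pics/c1.png',c[:,:,::-1]); print(c.shape)
P=cloud(m,d)
# column-like things: height bands
for nm,(r0,r1,c0,c1),(z0,z1) in [('cart+sleeve',(180,240,212,320),(125,165)),('column',(180,240,165,230),(145,165)),('cradle',(180,250,415,495),(85,118))]:
    Q=P[r0:r1,c0:c1].reshape(-1,3); Q=Q[(Q[:,2]>z0)&(Q[:,2]<z1)]
    print(nm,len(Q),Q.mean(0).round(1),Q.min(0).round(1),Q.max(0).round(1))
    if nm[:2]=='ca':
        for y in np.arange(Q[:,1].min(),Q[:,1].max(),8):
            q=Q[(Q[:,1]>=y)&(Q[:,1]<y+8)]
            if len(q)>3: print(round(y),len(q),q[:,0].min().round(1),q[:,0].max().round(1),q[:,2].max().round(1))
E
```

```text
(591, 784, 3)
cart+sleeve 1627 [518.7 160.9 139.3] [480.4  43.7 125. ] [556.3 274.2 154. ]
44 7 535.6 542.6 128.3
52 37 516.5 544.8 142.5
60 60 516.4 556.3 143.2
68 66 513.8 556.1 145.8
76 60 513.6 553.5 145.4
84 64 511.1 553.3 146.6
92 61 510.8 550.7 146.7
100 64 508.3 550.6 145.5
108 64 505.7 547.9 146.4
116 63 505.5 547.8 146.9
124 64 503.0 545.2 146.8
132 62 502.8 545.1 148.9
140 67 500.2 542.4 147.0
148 60 500.0 542.3 149.4
156 63 499.8 542.2 148.2
164 38 506.6 539.5 147.1
172 33 504.2 529.9 137.6
180 64 492.3 534.0 154.0
188 64 491.9 539.0 150.7
196 63 491.7 534.1 150.2
204 62 489.2 531.3 149.5
212 63 484.2 531.3 149.2
220 75 484.0 530.8 151.5
228 61 484.0 530.8 152.6
236 50 488.2 528.1 150.9
244 46 488.0 518.6 149.4
252 49 485.4 518.5 143.4
260 49 480.5 518.3 145.0
268 48 480.4 520.3 149.4
column 598 [494.  301.6 151.8] [465.8 230.5 145. ] [521.8 367.1 158.9]
cradle 285 [ 512.1 -321.2   98. ] [ 479.  -372.4   85.1] [ 544.8 -273.5  112.6]
```

View pics/c1.png

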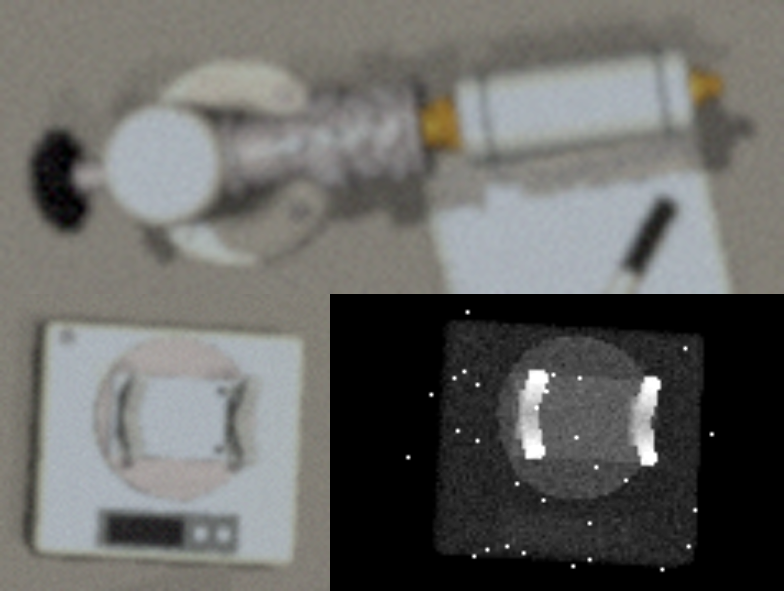

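```bash
python3 - <<'E'
from h import *
z=np.load('top0.npz'); im,d=z['im'],z['d']; m=optics.camera_model('top')
P=cloud(m,d)
def sel(r0,r1,c0,c1,z0,z1):
    Q=P[r0:r1,c0:c1].reshape(-1,3); return Q[(Q[:,2]>z0)&(Q[:,2]<z1)]
Q=sel(180,240,170,225,145,165); Q=Q[(Q[:,1]>265)]
(c,r)=cv2.minEnclosingCircle(Q[:,:2].astype(np.float32)); print('col',c,r,np.median(Q,0))
def axis(y0,y1):
    Q=sel(180,240,200,325,120,160); ys=np.arange(y0,y1,3.);M=[]
    for y in ys:
        q=Q[(Q[:,1]>=y)&(Q[:,1]<y+3)]; M.append((np.percentile(q[:,0],2)+np.percentile(q[:,0],98))/2 if len(q)>5 else np.nan)
    M=np.array(M);ok=~np.isnan(M); return np.polyfit(ys[ok]+1.5,M[ok],1)
f=axis(68,155); print('cart',f, 'sleeve',axis(185,232))
th=np.arctan(f[0]);print('angle',th)
# barrel width profile along axis via pixel: coordinate s along axis
u=np.array([np.sin(-th)*-1,np.cos(th)]); u=np.array([f[0],1])/np.hypot(f[0],1); n=np.array([u[1],-u[0]])
Q=sel(180,240,200,325,110,160); s=Q[:,:2]@u; t=(Q[:,:2]-[f[1],0])@n
for a in np.arange(45,275,4):
    q=(s>=a)&(s<a+4)
    if q.sum()>3: print(int(a),np.round([np.percentile(t[q],3),np.percentile(t[q],97)],1),end=' ; ')
print()
C=[]
for y0,y1 in((-385,-330),(-320,-250)):
    Q=sel(180,250,415,495,80,125);Q=Q[(Q[:,1]>y0)&(Q[:,1]<y1)]
    k=cv2.minAreaRect(Q[:,:2].astype(np.float32));print(k,np.median(Q,0),Q[:,2].max());C.append(k[0])
C=np.array(C);print('cradle',C.mean(0),C[1]-C[0])
Q=sel(170,270,400,510,40,60);print('bal',cv2.minAreaRect(Q[:,:2].astype(np.float32)))
print('bottle',dep(m,[(245,147)],d),plane(m,[(245,148)],100),'beaker',plane(m,[(298,148),(282,148),(315,148)],95))
print('timer',plane(m,[(342,181)],19))
m=optics.camera_model('wrist');s=bot.get_state();T=np.eye(4);T[:3,3]=s['tool_pos'];T[:3,:3]=R.from_quat(s['tool_rot'],scalar_first=True).as_matrix()
print(np.round(np.linalg.inv(T)@m['pose'],2),m['fx'])
print(R.from_quat(s['tool_rot'],scalar_first=True).as_matrix().round(3))
E
```

```text
col (492.4017028808594, 318.2552490234375) 49.779422760009766 [493.12051539 303.11968397 152.40224382]
cart [-1.71802649e-01  5.46859479e+02] sleeve [-2.20731788e-01  5.56819719e+02]
angle -0.17014164972759968
45 [-18.4  19.6] ; 49 [-20.1  20. ] ; 53 [-20.   18.5] ; 57 [-21.3  21.2] ; 61 [-18.4  19.6] ; 65 [-20.   18.1] ; 69 [-19.9  20.4] ; 73 [-20.1  17.4] ; 77 [-11.2  12.2] ; 81 [-9.9  9.6] ; 85 [-11.4  10.9] ; 89 [-9.4  9.6] ; 93 [-21.1  22.1] ; 97 [-20.9  20.1] ; 101 [-19.3  18.3] ; 105 [-19.3  21.1] ; 109 [-20.9  18.9] ; 113 [-18.1  19.6] ; 117 [-19.6  18.4] ; 121 [-21.2  19.1] ; 125 [-18.9  19.1] ; 129 [-22.4  22.3] ; 133 [-24.1  20.5] ; 137 [-23.8  23.1] ; 141 [-23.1  21.1] ; 145 [-20.2  18.1] ; 149 [-15.   13.3] ; 153 [-15.4  12.5] ; 157 [-16.2  14.4] ; 161 [-15.6  15.1] ; 165 [-15.   14.1] ; 169 [-15.5  13.7] ; 173 [-16.5  14.3] ; 177 [-14.5  13.5] ; 181 [-20.   17.9] ; 185 [-16.8  16. ] ; 189 [-20.8  19.3] ; 193 [-23.2  22. ] ; 197 [-26.3  25.3] ; 201 [-28.3  24.1] ; 205 [-28.6  23. ] ; 209 [-30.5  11. ] ; 
((510.45477294921875, -365.5204772949219), (13.261157035827637, 63.
[... 305 characters left out ...]
93383789 85.4128418 ]
bal ((510.60418701171875, -323.3318786621094), (205.6860809326172, 220.21380615234375), 88.19334411621094)
bottle [[655.68850236 207.5828962   98.72734057]] [[653.08955433 207.27154962 100.        ]] beaker [[656.82434896  79.32892429  95.        ]
 [655.86750363 118.13447243  95.        ]
 [657.8658928   38.14021802  95.        ]]
timer [[584.28996758 -31.89436633  19.        ]]
[[ 0.0000e+00 -9.5000e-01 -3.0000e-01  8.3540e+01]
 [ 1.0000e+00  0.0000e+00 -0.0000e+00  3.0000e-02]
 [ 0.0000e+00 -3.0000e-01  9.5000e-01 -1.6464e+02]
 [ 0.0000e+00  0.0000e+00  0.0000e+00  1.0000e+00]] 323.3946466807875
[[ 0.914  0.407 -0.   ]
 [ 0.407 -0.914  0.001]
 [ 0.    -0.001 -1.   ]]
```

```bash
cat >> h.py <<'E'
f=[-.1718,546.9]; th=0.1701
u=np.array([-np.sin(th),np.cos(th),0])   # towards column
G=np.array([512.0,203.1,125.]); C=np.array([527.7,111.5,125.]); CR=np.array([511.9,-322.8,114.])
def rot(yaw,roll=0,pitch=0):
    "tool down, x at yaw; roll about tool x, pitch about tool y (rad)"
    x=[np.cos(yaw),np.sin(yaw),0]; z=[0,0,-1]; y=np.cross(z,x)
    return R.from_matrix(np.c_[x,y,z])*R.from_euler('xy',[roll,pitch])
def go(p,Rt):
    s=bot.get_state(); Rc=R.from_quat(s['tool_rot'],scalar_first=True)
    print('d(m)',np.round(Rc.inv().apply(np.array(p)-s['tool_pos'])/1000,4),'a(deg)',np.round((Rc.inv()*Rt).as_rotvec(degrees=True),2),'t',s['clock'])
def pinch(p,Rt): return np.array(p)+Rt.apply([0,0,19.])  # tcp for grasp point p
E
python3 -c "
from h import *
go([512,203,200],rot(np.pi/2+th))"
```

```text
d(m) [ 0.5503 -0.5269  0.0188] a(deg) [-5.000e-02 -4.000e-02 -7.575e+01] t 0.1
```

move_arm(motion=[{"fingers": -1, "dx": 0.5503, "dy": -0.5269, "dz": 0.0188, "ax": 0, "ay": 0, "az": -75.75}, {"fingers": -1, "dx": 0.5503, "dy": -0.5269, "dz": 0.0188, "ax": 0, "ay": 0, "az": -75.75}, {"fingers": -1, "dx": 0.5503, "dy": -0.5269, "dz": 0.0188, "ax": 0, "ay": 0, "az": -75.75}, {"fingers": -1, "dx": 0.5503, "dy": -0.5269, "dz": 0.0188, "ax": 0, "ay": 0, "az": -75.75}, {"fingers": -1, "dx": 0.5503, "dy": -0.5269, "dz": 0.0188, "ax": 0, "ay": 0, "az": -75.75}, {"fingers": -1, "dx": 0.5503, "dy": -0.5269, "dz": 0.0188, "ax": 0, "ay": 0, "az": -75.75}, {"fingers": -1, "dx": 0.5503, "dy": -0.5269, "dz": 0.0188, "ax": 0, "ay": 0, "az": -75.75}, {"fingers": -1, "dx": 0.5503, "dy": -0.5269, "dz": 0.0188, "ax": 0, "ay": 0, "az": -75.75}])

```text
clock: 0.77
tool_pos: [349.9, -192.1, 210.3]
tool_rot: [0.0, 0.757, 0.654, 0.0]
wrist_force: [1.0, -0.2, 0.1]
finger_gap: 1.001
grasp_force: 0.0
```

```bash
python3 -c "
from h import *
go([512,203,200],rot(np.pi/2+th)); print(bot.get_state()['tool_pos'])"
```

```text
d(m) [0.4145 0.1027 0.0104] a(deg) [  0.    -0.   -18.13] t 0.7667
[ 349.93939911 -192.06904313  210.34905758]
```

move_arm(motion=[{"fingers": -1, "dx": 0.4145, "dy": 0.1027, "dz": 0.0104, "ax": 0, "ay": 0, "az": -18.13}, {"fingers": -1, "dx": 0.4145, "dy": 0.1027, "dz": 0.0104, "ax": 0, "ay": 0, "az": -18.13}, {"fingers": -1, "dx": 0.4145, "dy": 0.1027, "dz": 0.0104, "ax": 0, "ay": 0, "az": -18.13}, {"fingers": -1, "dx": 0.4145, "dy": 0.1027, "dz": 0.0104, "ax": 0, "ay": 0, "az": -18.13}, {"fingers": -1, "dx": 0.4145, "dy": 0.1027, "dz": 0.0104, "ax": 0, "ay": 0, "az": -18.13}, {"fingers": -1, "dx": 0.4145, "dy": 0.1027, "dz": 0.0104, "ax": 0, "ay": 0, "az": -18.13}, {"fingers": -1, "dx": 0.4145, "dy": 0.1027, "dz": 0.0104, "ax": 0, "ay": 0, "az": -18.13}, {"fingers": -1, "dx": 0.4145, "dy": 0.1027, "dz": 0.0104, "ax": 0, "ay": 0, "az": -18.13}])

```text
clock: 1.43
tool_pos: [478.2, 115.8, 202.1]
tool_rot: [-0.0, 0.647, 0.763, -0.0]
wrist_force: [0.9, -0.6, -0.4]
finger_gap: 1.005
grasp_force: 0.0
```

move_arm(motion=[{"fingers": -1, "dx": 0.091, "dy": 0.022, "dz": 0.0, "ax": 0, "ay": 0, "az": 0}, {"fingers": -1, "dx": 0.091, "dy": 0.022, "dz": 0.0, "ax": 0, "ay": 0, "az": 0}, {"fingers": -1, "dx": 0.091, "dy": 0.022, "dz": 0.0, "ax": 0, "ay": 0, "az": 0}, {"fingers": -1, "dx": 0.091, "dy": 0.022, "dz": 0.0, "ax": 0, "ay": 0, "az": 0}])

```text
clock: 1.77
tool_pos: [484.5, 209.3, 201.8]
tool_rot: [-0.0, 0.645, 0.764, -0.0]
wrist_force: [-0.4, -0.3, 0.1]
finger_gap: 1.0
grasp_force: 0.0
```

```bash
python3 - <<'E'
from h import *
go([512,203,200],rot(np.pi/2+th)); s=bot.get_state(); print(s['tool_pos'],s['joint_pos'])
im,d,m=grab('wrist'); np.savez('w1.npz',im=im,d=d,pose=m['pose']); cv2.imwrite('pics/w1.png',im[:,:,::-1])
E
```

```text
d(m) [-0.0108  0.0261  0.0018] a(deg) [-0.04 -0.01 -0.13] t 1.7667
[484.48213345 209.25480855 201.79273845] [3.19368526e-01 3.29603354e-01 1.72702685e+00 2.53181175e-04
 1.08559689e+00 1.51380018e-01]
```

View pics/w1.png

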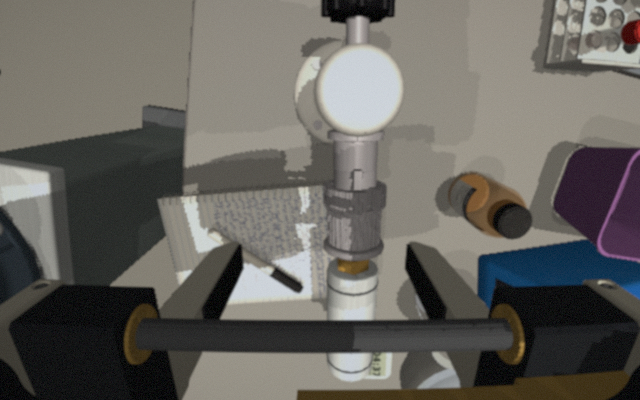

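```bash
python3 - <<'E'
from h import *
z=np.load('w1.npz'); im,d=z['im'],z['d']; m=dict(optics.camera_model('wrist')); m['pose']=z['pose']
c=cv2.resize(im[130:280,310:410],None,fx=4,fy=4,interpolation=cv2.INTER_CUBIC)
e=np.clip((cloud(m,d)[130:280,310:410,2]-120)*6,0,255).astype(np.uint8); e=cv2.resize(e,None,fx=4,fy=4,interpolation=cv2.INTER_NEAREST)
c=np.clip(c*1.3,0,255).astype(np.uint8)
cv2.imwrite('pics/w1c.png',np.hstack([c[:,:,::-1],np.dstack([e]*3)]))
P=cloud(m,d)[150:380,300:420].reshape(-1,3); P=P[(P[:,2]>118)&(P[:,2]<155)]
s=(P-G)@u; n=np.array([u[1],-u[0],0]); t=(P-G)@n
for a in range(-150,60,6):
    q=(s>=a)&(s<a+6)
    if q.sum()>20: print(a,q.sum(),np.percentile(t[q],[2,98]).round(1),P[q,2].max().round(1))
E
```

```text
-150 90 [-22.4  15.5] 140.4
-144 195 [-24.3  16.1] 140.6
-138 225 [-23.9  17.6] 141.6
-132 217 [-23.1  15.4] 141.4
-126 197 [-20.8  13.5] 141.6
-120 141 [-17.3  11.4] 141.9
-90 22 [-24.4  18.6] 132.4
-84 102 [-24.4  17.3] 140.5
-78 279 [-23.6  16.4] 143.4
-72 288 [-24.4  16.5] 143.4
-66 300 [-23.6  16.2] 143.8
-60 303 [-23.6  15.7] 144.6
-54 320 [-24.5  16.4] 144.3
-48 320 [-24.5  16. ] 144.5
-42 657 [-23.6  16.4] 144.4
-36 202 [-15.5   9. ] 137.4
-30 104 [-15.5   8. ] 137.3
-24 96 [-25.5  16.1] 149.2
-18 621 [-26.9  19.5] 149.4
-12 369 [-23.7  15.5] 146.5
-6 394 [-23.8  16.1] 146.4
0 390 [-23.8  15.9] 147.0
6 396 [-23.8  15.4] 146.6
12 352 [-23.8  15.3] 147.2
18 479 [-26.9  18.5] 149.7
24 500 [-26.9  17.9] 149.5
30 655 [-26.9  18.8] 149.2
36 339 [-19.3  11.5] 148.4
42 348 [-19.3  11.4] 149.1
48 379 [-19.7  10.8] 148.6
54 370 [-19.8  11.2] 141.4
```

View pics/w1c.png

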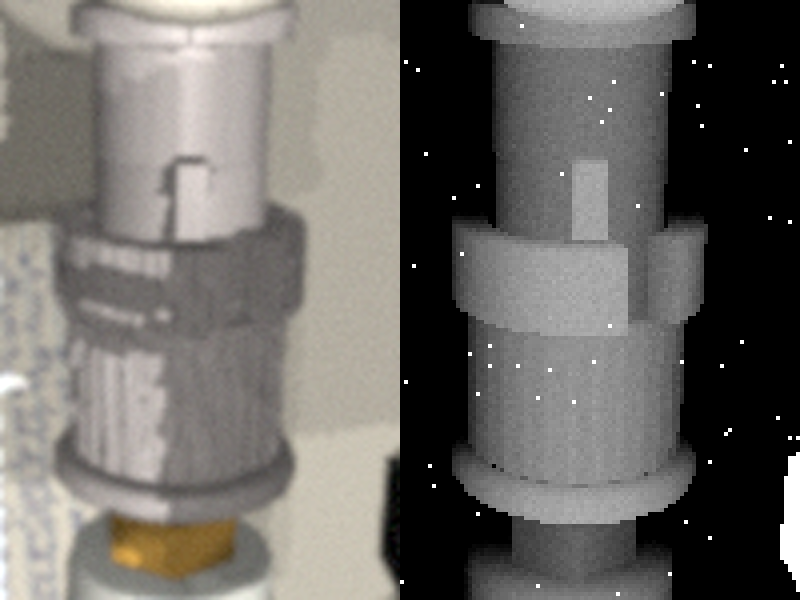

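```bash
python3 - <<'E'
from h import *
z=np.load('w1.npz'); im,d=z['im'],z['d']; m=dict(optics.camera_model('wrist')); m['pose']=z['pose']; print(m['cx'],m['cy'],m['dist_coeffs'])
Pc=cloud(m,d); n=np.array([u[1],-u[0],0])
def circ(s0,s1):
    P=Pc[150:300,310:410].reshape(-1,3); s=(P-G)@u; q=(s>s0)&(s<s1)&(P[:,2]>128)&(P[:,2]<152); t=(P[q]-G)@n; zz=P[q,2]
    A=np.c_[2*t,2*zz,np.ones(len(t))]; r=np.linalg.lstsq(A,t*t+zz*zz,rcond=None)[0]; return r[0],r[1],np.sqrt(r[2]+r[0]**2+r[1]**2),q.sum()
for a in ((-10,12),(-80,-45),(37,50)): print(a,np.round(circ(*a),2))
t0,z0=circ(-10,12)[:2]
P=Pc[150:300,310:410].reshape(-1,3); s=(P-G)@u; t=(P-G)@n-t0; zz=P[:,2]-z0; ang=np.arctan2(t,zz); r=np.hypot(t,zz)
for lo in range(20,32,4):
  q=(s>lo)&(s<lo+3)&(abs(ang)<1.2); b=np.round(np.arange(-1.2,1.2,.05),2)
  print(lo,[(x,round(float(np.median(r[q&(ang>=x)&(ang<x+.05)])),0)) for x in b if (q&(ang>=x)&(ang<x+.05)).sum()>1 and x>-0.3])
q=(s>36)&(s<46)&(r>20.5)&(r<27)&(abs(ang)<.5); print('key',q.sum(),np.median(ang[q]),np.median(r[q]),np.percentile(s[q],[0,100]))
# fingertips in tool frame
s_=bot.get_state();Rc=R.from_quat(s_['tool_rot'],scalar_first=True)
T=Rc.inv().apply((Pc.reshape(-1,3)-s_['tool_pos'])).reshape(400,640,3)
for k in ((0,320),(320,640)):
  X=T[235:330,k[0]:k[1]].reshape(-1,3); X=X[(X[:,2]>-40)&(X[:,2]<10)&(abs(X[:,1])<75)&(abs(X[:,0])<30)]; print('finger',len(X),np.percentile(X,[2,50,98],axis=0).round(1).tolist())
E
```

```text
323.7605351756771 202.46941293033902 [-0.06498671  0.          0.          0.          0.        ]
(-10, 12) [  -3.47  123.69   20.91 1403.  ]
(-80, -45) [ -3.18 121.71  21.54 755.  ]
(37, 50) [ -3.9  133.57  11.28 749.  ]
20 [(np.float64(-0.25), 24.0), (np.float64(-0.2), 24.0), (np.float64(-0.15), 25.0), (np.float64(-0.1), 24.0), (np.float64(-0.05), 24.0), (np.float64(0.0), 24.0), (np.float64(0.05), 24.0), (np.float64(0.1), 24.0), (np.float64(0.15), 24.0), (np.float64(0.2), 25.0), (np.float64(0.25), 24.0), (np.float64(0.55), 16.0), (np.float64(0.6), 16.0), (np.float64(0.65), 16.0), (np.float64(0.7), 21.0), (np.float64(0.75), 22.0), (np.float64(0.8), 24.0), (np.float64(0.85), 20.0), (np.float64(0.9), 24.0), (np.float64(0.95), 24.0), (np.float64(1.0), 24.0), (np.float64(1.05), 24.0), (np.float64(1.1), 24.0)]
24 [(np.float64(-0.25), 24.0), (np.float64(-0.2), 25.0), (np.float64(-0.15), 24.0), (np.float64(-0.1), 24.0), (np.float64(-0.05), 25.0), (np.float64(0.0), 23.0), (np.float64(0.05), 24.0), (np.float64(0.1), 24.0), (np.float64(0.15), 24.0), (np.float64(0.2), 24.0), (np.float64(0.25)
[... 465 characters left out ...]
0.0), 24.0), (np.float64(0.05), 24.0), (np.float64(0.1), 24.0), (np.float64(0.15), 25.0), (np.float64(0.2), 24.0), (np.float64(0.25), 24.0), (np.float64(0.5), 16.0), (np.float64(0.55), 16.0), (np.float64(0.6), 16.0), (np.float64(0.65), 16.0), (np.float64(0.7), 20.0), (np.float64(0.75), 21.0), (np.float64(0.8), 20.0), (np.float64(0.85), 24.0), (np.float64(0.9), 24.0), (np.float64(0.95), 24.0), (np.float64(1.0), 25.0), (np.float64(1.05), 24.0), (np.float64(1.15), 24.0)]
key 125 -0.013372995448935589 23.527061406579012 [36.10662939 45.9845187 ]
finger 1829 [[-5.2, -61.4, -39.5], [10.2, -49.1, -23.8], [11.3, -46.8, -0.4]]
finger 1832 [[-5.2, 45.5, -39.5], [10.3, 47.8, -24.5], [11.5, 60.1, -0.3]]
```

```bash
cat >> h.py <<'E'
n=np.array([u[1],-u[0],0]); G=G-3*n; C=C-2.8*n; Y=np.pi/2+th
E
python3 -c "
from h import *
Rt=rot(Y,.26); p=pinch(G,Rt); go(p-Rt.apply([0,0,70]),Rt); go(p,Rt)"
```

```text
d(m) [-0.0089  0.0366  0.0275] a(deg) [ 1.484e+01 -1.000e-02 -1.900e-01] t 1.8167
d(m) [-0.0089  0.0187  0.0952] a(deg) [ 1.484e+01 -1.000e-02 -1.900e-01] t 1.8167
```

move_arm(motion=[{"fingers": -1, "dx": -0.0089, "dy": 0.0366, "dz": 0.0275, "ax": 14.84, "ay": 0, "az": -0.19}, {"fingers": -1, "dx": -0.0089, "dy": 0.0366, "dz": 0.0275, "ax": 14.84, "ay": 0, "az": -0.19}, {"fingers": -1, "dx": -0.0089, "dy": 0.0366, "dz": 0.0275, "ax": 14.84, "ay": 0, "az": -0.19}, {"fingers": -1, "dx": -0.0089, "dy": 0.0277, "dz": 0.0615, "ax": 14.84, "ay": 0, "az": -0.19}, {"fingers": -1, "dx": -0.0089, "dy": 0.0187, "dz": 0.0952, "ax": 14.84, "ay": 0, "az": -0.19}, {"fingers": -1, "dx": -0.0089, "dy": 0.0187, "dz": 0.0952, "ax": 14.84, "ay": 0, "az": -0.19}, {"fingers": -1, "dx": -0.0089, "dy": 0.0187, "dz": 0.0952, "ax": 14.84, "ay": 0, "az": -0.19}])

```text
clock: 2.4
tool_pos: [504.1, 200.0, 107.2]
tool_rot: [-0.084, 0.64, 0.757, -0.099]
wrist_force: [0.7, 0.1, 0.1]
finger_gap: 1.0
grasp_force: 0.0
```

```bash
cat > look.py <<'E'
import sys
from h import *
im,d,m=grab('wrist'); np.savez(sys.argv[1]+'.npz',im=im,d=d,pose=m['pose'])
s=bot.get_state();Rc=R.from_quat(s['tool_rot'],scalar_first=True)
print('t',s['clock'],s['tool_pos'].round(1),'F',s['wrist_force'].round(1),'gap',round(s['finger_gap']*93,1),'grip',round(s['grasp_force'],1),'rpy err',(rot(Y).inv()*Rc).as_rotvec().round(3),'s,t of pinch',np.round([(s['tool_pos']-Rc.apply([0,0,19])-G)@w for w in (u,n,[0,0,1])],1))
Pc=cloud(m,d); P=Pc.reshape(-1,3); sx=(P-G)@u
def circ(s0,s1,r0):
    t0=0;z0=125
    for _ in range(5):
        t=(P-G)@n; zz=P[:,2]; rr=np.hypot(t-t0,zz-z0); q=(sx>s0)&(sx<s1)&(abs(rr-r0)<(6 if _<2 else 2))
        if q.sum()<30: return None
        o=__import__('scipy.optimize').optimize.least_squares(lambda c:np.hypot(t[q]-c[0],zz[q]-c[1])-r0,[t0,z0],loss='soft_l1').x; t0,z0=o
    return t0,z0,q.sum()
c=circ(18,30,25); print('skirt axis',c,'barrel',circ(-80,-45,22))
t=(P-G)@n-c[0]; zz=P[:,2]-c[1]; ang=np.arctan2(t,zz); r=np.hypot(t,zz)
q=(sx>38)&(sx<46)&(r>22.5)&(r<28)&(abs(ang)<.6); k=np.median(ang[q]); print('key',q.sum(),k,np.percentile(ang[q],[5,95]))
b=np.arange(-1,1.2,.04); q=(sx>19)&(sx<31)&(r<28)
pr=[(round(float(x-k),2),round(float(np.mean(r[q&(ang>=x)&(ang<x+.04)]>23)),2)) for x in b if (q&(ang>=x)&(ang<x+.04)).sum()>4]
print('slot bins (angle from key, skirt fraction)',[p for p in pr if p[1]<.9])
for a in np.arange(12,36,1.): 
    w=(sx>a)&(sx<a+1)&(abs(ang)<.3)&(r<30); print(int(a),np.round(np.median(r[w]),1) if w.sum() else None,end=' ')
E
python3 look.py w2
```

```text
t 2.45 [505.5 200.6 108.7] F [0.5 1.  0.3] gap 93.1 grip 0.0 rpy err [0.258 0.001 0.003] s,t of pinch [-1.4  1.   2.1]
skirt axis (np.float64(-0.6784965885675565), np.float64(122.9648120468704), np.int64(1966)) barrel (np.float64(0.0704855987928762), np.float64(121.09984104776744), np.int64(1974))
key 273 0.021428327698303343 [-0.0946692   0.13118008]
slot bins (angle from key, skirt fraction) [(0.3, 0.0), (0.34, 0.0), (0.38, 0.0), (0.42, 0.0), (0.46, 0.0), (0.5, 0.0), (0.54, 0.0), (0.58, 0.0), (0.62, 0.0), (0.66, 0.09), (0.7, 0.36), (0.74, 0.64)]
12 21.6 13 21.7 14 21.7 15 21.7 16 None 17 24.7 18 25.0 19 25.0 20 25.1 21 25.1 22 25.2 23 25.2 24 25.0 25 25.1 26 25.1 27 25.2 28 25.2 29 25.2 30 25.2 31 25.1 32 24.8 33 22.8 34 16.7 35 23.6
```

move_arm(motion=[{"fingers": -0.3, "dx": 0.0014, "dy": -0.0009, "dz": 0.0023, "ax": 0, "ay": 0, "az": 0}, {"fingers": -0.1, "dx": 0.0014, "dy": -0.0009, "dz": 0.0023, "ax": 0, "ay": 0, "az": 0}, {"fingers": 1, "dx": 0.0014, "dy": -0.0009, "dz": 0.0023, "ax": 0, "ay": 0, "az": 0}, {"fingers": 1, "dx": 0.0014, "dy": -0.0009, "dz": 0.0023, "ax": 0, "ay": 0, "az": 0}, {"fingers": 1, "dx": 0.0014, "dy": -0.0009, "dz": 0.0023, "ax": 0, "ay": 0, "az": 0}, {"fingers": 1, "dx": 0.0014, "dy": -0.0009, "dz": 0.0023, "ax": 0, "ay": 0, "az": 0}, {"fingers": 1, "dx": 0.0014, "dy": -0.0009, "dz": 0.0023, "ax": 0, "ay": 0, "az": 0}, {"fingers": 1, "dx": 0.0014, "dy": -0.0009, "dz": 0.0023, "ax": 0, "ay": 0, "az": 0}])

```text
clock: 3.12
tool_pos: [503.1, 202.4, 105.1]
tool_rot: [-0.084, 0.64, 0.757, -0.098]
wrist_force: [0.1, 0.2, 0.2]
finger_gap: 0.477
grasp_force: 0.0
```

```bash
python3 look.py w3
```

```text
t 3.1667 [504.3 202.6 105. ] F [  7.9   0.8 -12.7] gap 40.9 grip 30.1 rpy err [0.256 0.001 0.002] s,t of pinch [ 0.8  0.1 -1.6]
skirt axis (np.float64(-0.6667728041835171), np.float64(122.9502735649495), np.int64(1977)) barrel (np.float64(0.013022534658024764), np.float64(121.22285970995536), np.int64(1456))
key 283 0.02618167781222108 [-0.08747636  0.13583784]
slot bins (angle from key, skirt fraction) [(0.29, 0.0), (0.33, 0.0), (0.37, 0.0), (0.41, 0.0), (0.45, 0.0), (0.49, 0.0), (0.53, 0.0), (0.57, 0.0), (0.61, 0.0), (0.65, 0.05), (0.69, 0.33), (0.73, 0.73)]
12 21.6 13 21.4 14 21.6 15 21.6 16 23.5 17 24.8 18 25.0 19 25.2 20 25.0 21 25.1 22 25.1 23 25.1 24 25.1 25 25.3 26 25.2 27 25.1 28 24.9 29 25.2 30 25.2 31 25.1 32 24.7 33 22.7 34 17.1 35 23.9
```

```bash
python3 - <<'E'
from h import *
s=bot.get_state(); Rc=R.from_quat(s['tool_rot'],scalar_first=True); pc=s['tool_pos']-Rc.apply([0,0,19.])
for i in range(1,7):
    Rt=rot(Y,.256-.51*i/6); go(pinch(pc+[0.4*min(i,2)/2,0,-1.0*min(i,2)/2],Rt),Rt)
E
```

```text
d(m) [-0.0001  0.0019  0.0004] a(deg) [-4.85 -0.06 -0.12] t 3.1667
d(m) [-0.0001  0.0038  0.0006] a(deg) [-9.72 -0.05 -0.13] t 3.1667
d(m) [-0.0001  0.0054  0.0003] a(deg) [-14.59  -0.05  -0.13] t 3.1667
d(m) [-0.0001  0.007  -0.0002] a(deg) [-19.46  -0.04  -0.13] t 3.1667
d(m) [-0.0001  0.0085 -0.0008] a(deg) [-24.33  -0.04  -0.13] t 3.1667
d(m) [-0.0001  0.0099 -0.0015] a(deg) [-29.2   -0.03  -0.14] t 3.1667
```

move_arm(motion=[{"fingers": 1, "dx": 0, "dy": 0.0019, "dz": 0.0004, "ax": -4.85, "ay": 0, "az": 0}, {"fingers": 1, "dx": 0, "dy": 0.0038, "dz": 0.0006, "ax": -9.72, "ay": 0, "az": 0}, {"fingers": 1, "dx": 0, "dy": 0.0054, "dz": 0.0003, "ax": -14.59, "ay": 0, "az": 0}, {"fingers": 1, "dx": 0, "dy": 0.007, "dz": -0.0002, "ax": -19.46, "ay": 0, "az": 0}, {"fingers": 1, "dx": 0, "dy": 0.0085, "dz": -0.0008, "ax": -24.33, "ay": 0, "az": 0}, {"fingers": 1, "dx": 0, "dy": 0.0099, "dz": -0.0015, "ax": -29.2, "ay": 0, "az": 0}, {"fingers": 1, "dx": 0, "dy": 0.0099, "dz": -0.0015, "ax": -29.2, "ay": 0, "az": 0}, {"fingers": 1, "dx": 0, "dy": 0.0099, "dz": -0.0015, "ax": -29.2, "ay": 0, "az": 0}])

```text
clock: 3.83
tool_pos: [514.7, 204.4, 104.9]
tool_rot: [0.082, 0.64, 0.758, 0.098]
wrist_force: [10.8, 1.3, -5.9]
finger_gap: 0.439
grasp_force: 30.0
```

```bash
python3 look.py w4
```

```text
t 3.8833 [514.7 204.4 104.9] F [ 8.9  0.7 -3.4] gap 40.9 grip 30.0 rpy err [-0.255  0.001  0.002] s,t of pinch [ 0.8  1.  -1.7]
skirt axis (np.float64(-0.3384538551954739), np.float64(122.84713050616081), np.int64(1965)) barrel (np.float64(0.11368333294000851), np.float64(121.1810903670338), np.int64(1502))
key 281 -0.026137173741725618 [-0.13382604  0.08916452]
slot bins (angle from key, skirt fraction) [(-0.17, 0.0), (-0.13, 0.0), (-0.09, 0.0), (-0.05, 0.0), (-0.01, 0.0), (0.03, 0.0), (0.07, 0.0), (0.11, 0.0), (0.15, 0.0), (0.19, 0.05), (0.23, 0.32), (0.27, 0.71), (1.11, 0.8)]
12 21.6 13 21.6 14 21.6 15 21.6 16 20.9 17 19.3 18 19.1 19 19.5 20 19.9 21 17.6 22 19.6 23 18.0 24 20.7 25 18.0 26 17.9 27 20.5 28 18.8 29 19.1 30 19.2 31 19.9 32 21.4 33 22.4 34 17.1 35 23.7
```

move_arm(motion=[{"fingers": 1, "dx": 0, "dy": 0.0007, "dz": 0, "ax": -2.0, "ay": 0, "az": 0}, {"fingers": 1, "dx": 0, "dy": 0.0007, "dz": 0, "ax": -2.0, "ay": 0, "az": 0}, {"fingers": 1, "dx": 0.002, "dy": 0.0007, "dz": 0, "ax": -2.0, "ay": 0, "az": 0}, {"fingers": 1, "dx": 0.004, "dy": 0.0007, "dz": 0, "ax": -2.0, "ay": 0, "az": 0}, {"fingers": 1, "dx": 0.005, "dy": 0.0007, "dz": 0, "ax": -2.0, "ay": 0, "az": 0}, {"fingers": 1, "dx": 0.005, "dy": 0.0007, "dz": 0, "ax": -2.0, "ay": 0, "az": 0}])

```text
clock: 4.38
tool_pos: [514.5, 209.2, 105.1]
tool_rot: [0.093, 0.639, 0.756, 0.11]
wrist_force: [7.9, -1.6, -2.2]
finger_gap: 0.439
grasp_force: 30.0
```

```bash
python3 look.py w5
```

```text
t 4.4333 [514.5 209.2 105.1] F [ 7.7 -2.1 -2.8] gap 41.2 grip 30.0 rpy err [-0.29   0.     0.002] s,t of pinch [ 5.6  1.1 -1.7]
skirt axis (np.float64(-0.347085813612832), np.float64(122.79004269207724), np.int64(1243)) barrel (np.float64(0.27340691038984205), np.float64(117.74440285460277), np.int64(1192))
key 353 -0.024382938045672663 [-0.40411579  0.41237549]
slot bins (angle from key, skirt fraction) [(-0.86, 0.89), (-0.78, 0.89), (-0.62, 0.86), (-0.5, 0.87), (-0.42, 0.87), (-0.38, 0.84), (-0.3, 0.88), (-0.26, 0.86), (-0.22, 0.02), (-0.18, 0.0), (-0.14, 0.0), (-0.1, 0.0), (-0.06, 0.04), (-0.02, 0.0), (0.02, 0.0), (0.06, 0.0), (0.1, 0.0), (0.14, 0.02), (0.18, 0.23), (0.22, 0.53), (0.26, 0.78), (0.34, 0.83)]
12 21.7 13 21.8 14 21.8 15 21.7 16 21.6 17 21.5 18 21.6 19 21.6 20 21.4 21 20.3 22 19.4 23 19.1 24 19.1 25 19.7 26 18.7 27 18.7 28 18.8 29 18.8 30 18.5 31 21.2 32 23.3 33 23.8 34 24.4 35 24.3
```

move_arm(motion=[{"fingers": 1, "dx": 0.003, "dy": 0, "dz": 0, "ax": 0, "ay": 0, "az": 0}, {"fingers": 1, "dx": 0.0055, "dy": 0, "dz": 0, "ax": 0, "ay": 0, "az": 0}, {"fingers": 1, "dx": 0.007, "dy": 0, "dz": 0, "ax": 0, "ay": 0, "az": 0}, {"fingers": 1, "dx": 0.007, "dy": 0, "dz": 0, "ax": 0, "ay": 0, "az": 0}, {"fingers": 1, "dx": 0.007, "dy": 0, "dz": 0, "ax": 0, "ay": 0, "az": 0}, {"fingers": 1, "dx": 0.007, "dy": 0, "dz": 0, "ax": 0, "ay": 0, "az": 0}, {"fingers": 1, "dx": 0.007, "dy": 0, "dz": 0, "ax": 0, "ay": 0, "az": 0}])

```text
clock: 5.02
tool_pos: [513.5, 215.2, 105.0]
tool_rot: [0.093, 0.639, 0.756, 0.11]
wrist_force: [9.7, -10.6, -1.3]
finger_gap: 0.442
grasp_force: 30.0
```

```bash
python3 look.py w6
```

```text
t 5.0667 [513.5 215.2 105.1] F [  9.6 -10.5  -1.2] gap 40.8 grip 30.0 rpy err [-0.289 -0.001  0.003] s,t of pinch [11.7  1.1 -1.7]
skirt axis (np.float64(0.7697205758419751), np.float64(119.2216069623518), np.int64(1744)) barrel (np.float64(1.3127184096953353), np.float64(114.12543848004722), np.int64(741))
key 628 0.11378741779967722 [-0.51788775  0.5336939 ]
slot bins (angle from key, skirt fraction) [(-0.35, 0.73), (-0.31, 0.74), (-0.27, 0.76), (-0.23, 0.8), (-0.19, 0.7), (-0.15, 0.75), (-0.11, 0.74), (-0.07, 0.79), (-0.03, 0.75), (0.01, 0.88), (0.49, 0.83), (0.65, 0.78), (0.69, 0.79), (0.73, 0.73), (0.81, 0.89), (0.89, 0.7), (0.93, 0.86), (1.01, 0.82)]
12 25.1 13 25.1 14 25.2 15 25.2 16 25.3 17 25.3 18 25.1 19 25.2 20 25.2 21 25.3 22 25.3 23 25.3 24 25.3 25 25.1 26 24.9 27 24.2 28 23.4 29 23.6 30 23.3 31 26.7 32 27.5 33 28.0 34 28.0 35 28.0
```

move_arm(motion=[{"fingers": 1, "dx": -0.004, "dy": 0, "dz": 0, "ax": 0, "ay": 0, "az": 0}, {"fingers": 1, "dx": -0.006, "dy": 0, "dz": 0, "ax": 0, "ay": 0, "az": 0}, {"fingers": -1, "dx": -0.006, "dy": 0, "dz": 0, "ax": 0, "ay": 0, "az": 0}, {"fingers": -1, "dx": -0.006, "dy": 0, "dz": 0, "ax": 0, "ay": 0, "az": 0}, {"fingers": -1, "dx": -0.006, "dy": 0, "dz": 0, "ax": 0, "ay": 0, "az": 0}, {"fingers": -1, "dx": -0.006, "dy": 0, "dz": 0, "ax": 0, "ay": 0, "az": 0}, {"fingers": -1, "dx": -0.006, "dy": 0, "dz": -0.04, "ax": 0, "ay": 0, "az": 0}, {"fingers": -1, "dx": -0.006, "dy": 0, "dz": -0.08, "ax": 0, "ay": 0, "az": 0}])

```text
clock: 5.73
tool_pos: [488.8, 205.9, 179.6]
tool_rot: [0.09, 0.639, 0.756, 0.106]
wrist_force: [0.3, 0.0, 1.2]
finger_gap: 0.821
grasp_force: 0.0
```

```bash
python3 -c "
from h import *
s=bot.get_state();print(s['finger_gap'],s['wrist_force'],s['clock'])
p=C-u*10+[0,0,-5-1.5]; Rt=rot(Y); q=pinch(p,Rt); go(q+[0,0,85],Rt)"
```

```text
0.8213206899413917 [0.26447771 0.01722963 1.17861515] 5.7333
d(m) [-0.1096  0.0204  0.0008] a(deg) [16.03  0.04 -0.12] t 5.7333
```

move_arm(motion=[{"fingers": -1, "dx": -0.1096, "dy": 0.0204, "dz": 0.0008, "ax": 16.03, "ay": 0, "az": 0}, {"fingers": -1, "dx": -0.1096, "dy": 0.0204, "dz": 0.0008, "ax": 16.03, "ay": 0, "az": 0}, {"fingers": -1, "dx": -0.1096, "dy": 0.0204, "dz": 0.0008, "ax": 16.03, "ay": 0, "az": 0}, {"fingers": -1, "dx": -0.1096, "dy": 0.0204, "dz": 0.0008, "ax": 16.03, "ay": 0, "az": 0}, {"fingers": -1, "dx": -0.1096, "dy": 0.0204, "dz": 0.0008, "ax": 16.03, "ay": 0, "az": 0}])

```text
clock: 6.15
tool_pos: [528.5, 100.6, 185.5]
tool_rot: [0.002, 0.646, 0.763, 0.002]
wrist_force: [0.1, 0.2, -1.6]
finger_gap: 1.002
grasp_force: 0.0
```

```bash
cat > look2.py <<'E'
import sys
from h import *
im,d,m=grab('wrist'); cv2.imwrite('pics/'+sys.argv[1]+'.png',im[:,:,::-1])
s=bot.get_state();print(s['clock'],s['tool_pos'].round(1),s['wrist_force'].round(1),s['finger_gap'])
P=cloud(m,d)[:,200:450].reshape(-1,3); sx=(P-C)@u; t=(P-C)@n; q=(abs(t)<28)&(P[:,2]>95)&(P[:,2]<155)
for a in range(-70,130,8):
    w=q&(sx>=a)&(sx<a+8)
    if w.sum()>40:
        o=__import__('scipy.optimize').optimize.least_squares(lambda c:np.hypot(t[w]-c[0],P[w,2]-c[1])-22,[0,120],loss='soft_l1').x
        print(a,w.sum(),'t',np.percentile(t[w],[2,98]).round(1),'top',np.percentile(P[w,2],98).round(1),'axis',o.round(1))
E
python3 look2.py w7
```

```text
6.2 [527.8 101.5 185.4] [-0.5 -0.   1.2] 1.0030348587537956
-70 190 t [-19.2  19.1] top 130.7 axis [-1.000e-01  1.076e+02]
-62 409 t [-20.   19.8] top 131.5 axis [-1.000e-01  1.085e+02]
-54 486 t [-20.6  20.9] top 131.9 axis [-1.000e-01  1.092e+02]
-46 469 t [-20.2  20.3] top 132.8 axis [-1.0e-01  1.1e+02]
-38 494 t [-20.7  20.1] top 133.5 axis [ -0.2 110.8]
-30 510 t [-20.4  19.8] top 134.4 axis [ -0.2 111.6]
-22 529 t [-20.7  20.3] top 135.3 axis [ -0.2 112.4]
-14 557 t [-20.4  20.2] top 136.2 axis [ -0.3 113.2]
-6 579 t [-20.2  19.9] top 136.9 axis [ -0.2 114.1]
2 607 t [-20.6  19.7] top 137.8 axis [ -0.4 114.9]
10 630 t [-20.2  20.3] top 138.5 axis [ -0.4 115.6]
18 666 t [-20.7  20. ] top 139.4 axis [ -0.3 116.5]
26 676 t [-20.9  19.7] top 140.5 axis [ -0.4 117.5]
34 742 t [-20.7  19.5] top 140.7 axis [ -0.4 117.9]
42 678 t [-19.5  18.7] top 138.0 axis [ -0.4 110.1]
50 453 t [-12.5  11.6] top 134.3 axis [ -0.5 109.1]
58 364 t [-9.9  9.2] top 131.8 axis [ -0.9 107.6]
66 315 t [-9.8  9. ] top 131.7 axis [ -1.2 107.1]
74 898 t [-22.6  22.1] top 148.7 axis [ -0.4 125.9]
82 882 t [-20.3  20. ] top 147.5 axis [ -0.4 122.5]
90 906 t [-20.4  19.5] top 145.6 axis [ -0.4 122.5]
98 944 t [-20.4  19.4] top 145.7 axis [ -0.4 122.4]
106 936 t [-20.3  19.5] top 145.5 axis [ -0.5 122.4]
114 1262 t [-23.3  22.4] top 147.7 axis [ -0.4 125.6]
122 1145 t [-23.7  21.8] top 147.9 axis [ -0.6 125.9]
```

View pics/w7.png

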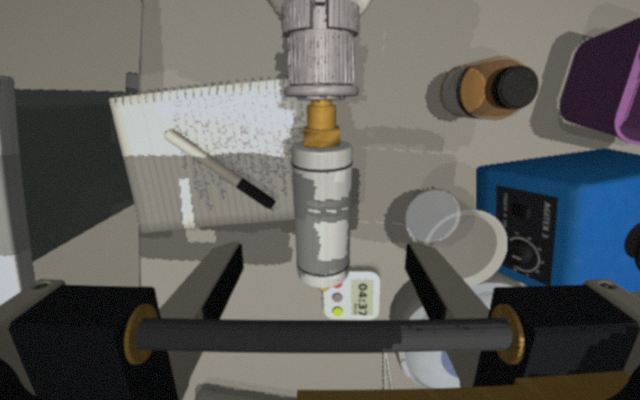

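```bash
python3 -c "
from h import *
Rt=rot(Y,0,.10); p=C-u*12; p[2]=114.3; q=pinch(p,Rt); go(q,Rt)"
```

```text
d(m) [-0.0003 -0.0017  0.09  ] a(deg) [ 0.31  5.69 -0.17] t 6.2
```

move_arm(motion=[{"fingers": -1, "dx": -0.0003, "dy": -0.0017, "dz": 0.04, "ax": 0, "ay": 5.7, "az": -0.1}, {"fingers": -1, "dx": -0.0003, "dy": -0.0017, "dz": 0.075, "ax": 0, "ay": 5.7, "az": -0.1}, {"fingers": -1, "dx": -0.0003, "dy": -0.0017, "dz": 0.09, "ax": 0, "ay": 5.7, "az": -0.1}, {"fingers": -1, "dx": -0.0003, "dy": -0.0017, "dz": 0.09, "ax": 0, "ay": 5.7, "az": -0.1}, {"fingers": -1, "dx": -0.0003, "dy": -0.0017, "dz": 0.09, "ax": 0, "ay": 5.7, "az": -0.1}])

```text
clock: 6.62
tool_pos: [526.3, 102.0, 95.9]
tool_rot: [-0.037, 0.643, 0.764, 0.034]
wrist_force: [-0.1, 0.1, 0.2]
finger_gap: 0.996
grasp_force: 0.0
```

```bash
python3 look2.py w8; python3 -c "
from h import *
Rt=rot(Y,0,.10); p=C-u*12; p[2]=114.3; q=pinch(p,Rt); go(q,Rt)"
```

```text
6.6667 [527.1 102.   96.9] [0.5 0.3 0. ] 0.9997892568450295
-70 342 t [-18.2  18.2] top 130.2 axis [  0.3 107.5]
-62 840 t [-19.2  19.9] top 131.3 axis [  0.4 108.5]
-54 784 t [-16.2  16.6] top 131.9 axis [  0.3 109.2]
-46 66 t [-7.5  8. ] top 132.9 axis [  0.3 109.9]
-38 64 t [-21.4  21.9] top 124.9 axis [  0.3 110.5]
-30 738 t [-19.9  20.1] top 134.3 axis [1.000e-01 1.117e+02]
-22 1195 t [-19.7  19.6] top 135.3 axis [-1.000e-01  1.125e+02]
-14 1283 t [-20.1  19.6] top 136.1 axis [-1.000e-01  1.133e+02]
-6 1354 t [-20.1  19.6] top 136.9 axis [ -0.2 114.1]
2 1432 t [-20.   19.4] top 137.7 axis [ -0.2 114.9]
10 1498 t [-20.1  19.3] top 138.5 axis [ -0.2 115.7]
18 1598 t [-20.1  19.4] top 139.4 axis [ -0.2 116.5]
26 1701 t [-20.2  19.5] top 140.4 axis [ -0.3 117.5]
34 1821 t [-20.1  19.4] top 140.7 axis [ -0.3 117.9]
42 1564 t [-19.1  18.1] top 137.6 axis [ -0.3 110.1]
50 1077 t [-12.3  11.5] top 134.4 axis [ -0.4 109.2]
58 865 t [-9.9  9.2] top 131.7 axis [ -0.5 107.7]
66 774 t [-9.9  8.7] top 131.7 axis [1.000e-01 1.073e+02]
74 3154 t [-22.   21.3] top 148.7 axis [ -0.4 125.6]
82 2064 t [-20.2  19.2] top 147.1 axis [ -0.3 122.5]
90 2331 t [-20.3  19.1] top 145.5 axis [ -0.4 122.5]
98 2379 t [-20.3  19. ] top 145.6 axis [ -0.5 122.5]
106 369 t [-21.6  20.7] top 142.8 axis [ -0.5 122.1]
d(m) [-0.0009 -0.0007  0.0014] a(deg) [0.39 0.01 0.07] t 6.6667
```

move_arm(motion=[{"fingers": -0.3, "dx": -0.0005, "dy": -0.0005, "dz": 0.0015, "ax": 0, "ay": 0, "az": 0}, {"fingers": 0, "dx": -0.0005, "dy": -0.0005, "dz": 0.0015, "ax": 0, "ay": 0, "az": 0}, {"fingers": 0.5, "dx": -0.0005, "dy": -0.0005, "dz": 0.0015, "ax": 0, "ay": 0, "az": 0}, {"fingers": 1, "dx": -0.0005, "dy": -0.0005, "dz": 0.0015, "ax": 0, "ay": 0, "az": 0}, {"fingers": 1, "dx": -0.0005, "dy": -0.0005, "dz": 0.0015, "ax": 0, "ay": 0, "az": 0}, {"fingers": 1, "dx": -0.0005, "dy": -0.0005, "dz": 0.0015, "ax": 0, "ay": 0, "az": 0}, {"fingers": 1, "dx": -0.0005, "dy": -0.0005, "dz": 0.0015, "ax": 0, "ay": 0, "az": 0}, {"fingers": 1, "dx": -0.0005, "dy": -0.0005, "dz": 0.0015, "ax": 0, "ay": 0, "az": 0}])

```text
clock: 7.33
tool_pos: [526.7, 100.6, 94.4]
tool_rot: [-0.036, 0.644, 0.764, 0.034]
wrist_force: [-0.2, 0.0, -0.0]
finger_gap: 0.473
grasp_force: 0.4
```

```bash
python3 -c "
from h import *
s=bot.get_state();print(s['finger_gap']*93,s['grasp_force'],s['wrist_force'],s['ft_torque'],s['clock'])
for D in (15,30,45,60,75): go(s['tool_pos']-u*D,R.from_quat(s['tool_rot'],scalar_first=True))"
```

```text
43.98206944194737 0.4437890835106373 [-0.24427118  0.00846728 -0.03576837] [-0.15474178 -0.33270766  0.00738405] 7.3333
d(m) [-0.0149  0.     -0.0015] a(deg) [0. 0. 0.] t 7.3333
d(m) [-0.0299  0.     -0.003 ] a(deg) [0. 0. 0.] t 7.3333
d(m) [-0.0448  0.     -0.0045] a(deg) [0. 0. 0.] t 7.3333
d(m) [-0.0597  0.     -0.006 ] a(deg) [0. 0. 0.] t 7.3333
d(m) [-0.0746  0.0001 -0.0075] a(deg) [0. 0. 0.] t 7.3333
```

move_arm(motion=[{"fingers": 1, "dx": 0, "dy": 0, "dz": 0, "ax": 0, "ay": 0, "az": 0}, {"fingers": 1, "dx": 0, "dy": 0, "dz": 0, "ax": 0, "ay": 0, "az": 0}, {"fingers": 1, "dx": -0.005, "dy": 0, "dz": -0.0005, "ax": 0, "ay": 0, "az": 0}, {"fingers": 1, "dx": -0.01, "dy": 0, "dz": -0.001, "ax": 0, "ay": 0, "az": 0}, {"fingers": 1, "dx": -0.0149, "dy": 0, "dz": -0.0015, "ax": 0, "ay": 0, "az": 0}])

```text
clock: 7.75
tool_pos: [529.1, 85.8, 94.2]
tool_rot: [-0.036, 0.644, 0.764, 0.034]
wrist_force: [0.3, 1.9, -1.7]
finger_gap: 0.469
grasp_force: 30.0
```

```bash
python3 look2.py w9 | awk 'NR==1||$1>=34'; python3 -c "
from h import *
s=bot.get_state();print(s['finger_gap']*93,s['grasp_force'],s['wrist_force'],s['ft_torque'],s['clock'])"
```

```text
7.8 [529.3  84.8  94.2] [ 1.9 -2.8 -2.1] 0.46526878301680646
34 1122 t [-13.   10.9] top 133.9 axis [ -0.9 108.9]
42 895 t [-10.3   8.7] top 130.8 axis [ -0.6 106.9]
50 807 t [-10.1   8.3] top 131.3 axis [ -0.5 106.9]
58 843 t [-9.4  8. ] top 132.3 axis [ -0.8 106.9]
66 987 t [-9.8  8.9] top 133.3 axis [ -1.  109.3]
74 4199 t [-22.2  21.2] top 148.7 axis [ -0.5 125.2]
82 1841 t [-19.9  19.1] top 146.8 axis [ -0.4 122.6]
90 209 t [-21.6  20.1] top 140.3 axis [ -0.3 121.8]
43.269996820563 30.006695687770844 [ 1.93786691 -2.83012053 -2.0646852 ] [-0.50509051 -0.26048011 -0.08040201] 7.8
```

Sliding freely with low force; continue straight out.

move_arm(motion=[{"fingers": 1, "dx": -0.008, "dy": 0, "dz": -0.0008, "ax": 0, "ay": 0, "az": 0}, {"fingers": 1, "dx": -0.016, "dy": 0, "dz": -0.0016, "ax": 0, "ay": 0, "az": 0}, {"fingers": 1, "dx": -0.024, "dy": 0, "dz": -0.0024, "ax": 0, "ay": 0, "az": 0}, {"fingers": 1, "dx": -0.035, "dy": 0, "dz": -0.0035, "ax": 0, "ay": 0, "az": 0}, {"fingers": 1, "dx": -0.05, "dy": 0, "dz": -0.005, "ax": 0, "ay": 0, "az": 0}, {"fingers": 1, "dx": -0.07, "dy": 0, "dz": -0.007, "ax": 0, "ay": 0, "az": 0}, {"fingers": 1, "dx": -0.09, "dy": 0, "dz": -0.009, "ax": 0, "ay": 0, "az": 0}, {"fingers": 1, "dx": -0.09, "dy": 0, "dz": -0.009, "ax": 0, "ay": 0, "az": 0}])

```text
clock: 8.47
tool_pos: [545.0, -6.7, 94.3]
tool_rot: [-0.036, 0.645, 0.763, 0.034]
wrist_force: [-0.2, -0.3, -1.5]
finger_gap: 0.466
grasp_force: 30.0
```

```bash
python3 - <<'E'
from h import *
im,d,m=grab('wrist'); s=bot.get_state(); Rc=R.from_quat(s['tool_rot'],scalar_first=True)
print(s['finger_gap']*93,s['grasp_force'],s['wrist_force'],s['clock'])
W=cloud(m,d).reshape(-1,3); P=Rc.inv().apply(W-s['tool_pos'])+[0,0,19]
q=(abs(P[:,1])<30)&(abs(P[:,2])<30)&(P[:,0]>-80)&(P[:,0]<130)
for a in range(-70,120,8):
    w=q&(P[:,0]>=a)&(P[:,0]<a+8)
    if w.sum()>50: print(a,w.sum(),'y',np.percentile(P[w,1],[2,98]).round(1),'top',np.percentile(P[w,2],2).round(1))
sx=(W-G)@u;t=(W-G)@n
for a in range(-30,40,3):
    w=(sx>=a)&(sx<a+3)&(abs(t)<4)&(W[:,2]>120)&(W[:,2]<155)
    if w.sum()>5: print(a,np.median(W[w,2]).round(1),end='; ')
B=np.arctan2(85.4,2.93); print(); 
Rt=rot(B); p=pinch(CR+[0,0,90],Rt); go(p,Rt)
cv2.imwrite('pics/w10.png',im[:,:,::-1])
E
```

```text
43.29660747363076 29.996390640735626 [-1.1113652   0.14899157 -0.99436186] 8.5167
-54 721 y [-20.2  18.6] top -22.5
-46 879 y [-18.9  17.2] top -22.7
-38 437 y [-14.   12.9] top -22.5
-22 258 y [-21.6  20.5] top -19.1
-14 1231 y [-22.3  21. ] top -23.4
-6 1558 y [-22.5  21. ] top -28.0
2 3154 y [-29.4  29.3] top -29.0
10 1416 y [-20.6  18.9] top -22.5
18 1488 y [-20.6  18.9] top -22.6
26 1568 y [-20.6  18.9] top -22.4
34 1623 y [-20.3  19.1] top -22.5
42 1801 y [-20.5  19.1] top -22.7
50 2181 y [-20.   18.7] top -22.1
58 1120 y [-12.7  11.4] top -14.7
66 1008 y [-11.5  10.3] top -13.8
74 917 y [-9.9  9.1] top -10.6
82 677 y [-7.3  6.7] top -9.1
90 998 y [-9.8  9.1] top -10.6
98 1019 y [-9.3  9.2] top -10.8
106 937 y [-9.2  9.1] top -10.6

d(m) [-0.297  -0.0845 -0.1214] a(deg) [-0.24 -5.73 11.54] t 8.5167
```

View pics/w10.png

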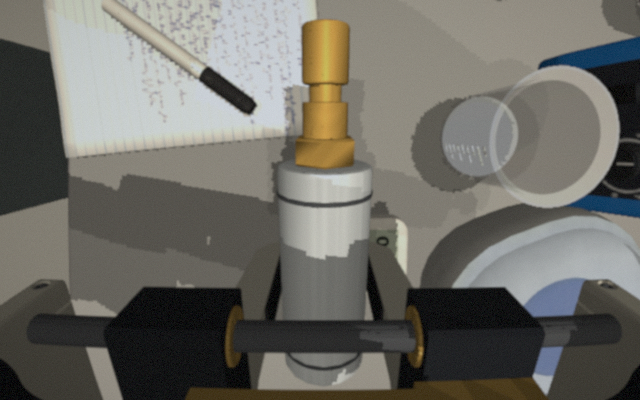

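move_arm(motion=[{"fingers": 1, "dx": -0.01, "dy": 0, "dz": -0.04, "ax": 0, "ay": -3, "az": 0}, {"fingers": 1, "dx": -0.02, "dy": -0.005, "dz": -0.078, "ax": 0, "ay": -5.73, "az": 4}, {"fingers": 1, "dx": -0.04, "dy": -0.015, "dz": -0.103, "ax": -0.24, "ay": -5.73, "az": 8}, {"fingers": 1, "dx": -0.075, "dy": -0.025, "dz": -0.11, "ax": -0.24, "ay": -5.73, "az": 11.54}, {"fingers": 1, "dx": -0.11, "dy": -0.035, "dz": -0.115, "ax": -0.24, "ay": -5.73, "az": 11.54}, {"fingers": 1, "dx": -0.145, "dy": -0.045, "dz": -0.1214, "ax": -0.24, "ay": -5.73, "az": 11.54}, {"fingers": 1, "dx": -0.18, "dy": -0.055, "dz": -0.1214, "ax": -0.24, "ay": -5.73, "az": 11.54}, {"fingers": 1, "dx": -0.215, "dy": -0.065, "dz": -0.1214, "ax": -0.24, "ay": -5.73, "az": 11.54}])

```text
clock: 9.18
tool_pos: [517.5, -238.5, 193.6]
tool_rot: [0.0, 0.718, 0.696, 0.0]
wrist_force: [1.0, 0.6, -1.8]
finger_gap: 0.466
grasp_force: 30.0
```

```bash
cat > b.py <<'E'
from h import *
B=np.arctan2(85.4,2.93); Rt=rot(B); p=pinch(CR+[0,0,60],Rt); go(p,Rt); s=bot.get_state(); print(s['tool_pos'],s['grasp_force'],s['finger_gap']*93,s['wrist_force'])
E
python3 b.py
```

```text
d(m) [-0.0844 -0.0029  0.0386] a(deg) [ 0.03 -0.    0.16] t 9.1833
[ 517.46024762 -238.51559538  193.56208568] 29.996424615383148 43.361709994959035 [ 1.04900705  0.56829757 -1.84557979]
```

move_arm(motion=[{"fingers": 1, "dx": -0.035, "dy": -0.0029, "dz": 0.01, "ax": 0, "ay": 0, "az": 0}, {"fingers": 1, "dx": -0.065, "dy": -0.0029, "dz": 0.025, "ax": 0, "ay": 0, "az": 0}, {"fingers": 1, "dx": -0.0844, "dy": -0.0029, "dz": 0.0386, "ax": 0, "ay": 0, "az": 0}, {"fingers": 1, "dx": -0.0844, "dy": -0.0029, "dz": 0.0386, "ax": 0, "ay": 0, "az": 0}, {"fingers": 1, "dx": -0.0844, "dy": -0.0029, "dz": 0.0386, "ax": 0, "ay": 0, "az": 0}])

```text
clock: 9.6
tool_pos: [511.7, -321.3, 153.8]
tool_rot: [-0.001, 0.719, 0.695, -0.0]
wrist_force: [0.9, 1.0, -1.8]
finger_gap: 0.464
grasp_force: 30.0
```

```bash
python3 b.py; cat > v.py <<'E'
from h import *
m=optics.camera_model('wrist'); im,d,m=grab('wrist'); s=bot.get_state(); Rc=R.from_quat(s['tool_rot'],scalar_first=True); pc=s['tool_pos']-Rc.apply([0,0,19])
W=cloud(m,d).reshape(-1,3); T=Rc.inv().apply(W-pc); e=W-CR
q=(W[:,2]>70)&(W[:,2]<116)&(abs(e[:,0])<50)&(abs(e[:,1])<75)
for nm,k in (('near',q&(e[:,1]>20)),('far',q&(e[:,1]<-20))):
    X=W[k]; print(nm,len(X))
    if len(X)>40:
        print(np.percentile(X,[1,50,99],axis=0).round(1).tolist())
        for zc in range(84,112,4):
            x=X[abs(X[:,2]-zc)<2]; l=x[x[:,0]<CR[0]-3,0]; r=x[x[:,0]>CR[0]+3,0]
            if len(l)>5 and len(r)>5: print(zc,np.median(l).round(1),np.median(r).round(1),((np.median(l)+np.median(r))/2).round(1),'y',np.percentile(x[:,1],[3,97]).round(1))
# barrel in tool frame
q=(abs(T[:,1])<30)&(abs(T[:,2])<30)
for a in range(-62,66,4):
    w=q&(T[:,0]>=a)&(T[:,0]<a+4)
    if w.sum()>50 and not -30<a<10: print(a,np.percentile(T[w,1],[2,98]).mean().round(1),np.percentile(T[w,2],3).round(1),end='; ')
# balance top edges
k=(abs(W[:,2]-50)<6)&(abs(e[:,0])<140)&(abs(e[:,1])<140); print('\nbal',k.sum(),cv2.minAreaRect(W[k][:,:2].astype(np.float32)))
cv2.imwrite('pics/v.png',im[:,:,::-1])
E
python3 v.py
```

```text
d(m) [-0.0015  0.0002 -0.0012] a(deg) [-0.1  -0.09  0.07] t 9.6
[ 511.70437697 -321.31807601  153.75612966] 29.995561838150024 43.154919322704224 [ 0.94265205  0.99539088 -1.77991775]
near 79
[[477.5, -286.8, 95.5], [479.5, -278.4, 102.1], [542.9, -275.7, 104.5]]
100 478.3 542.1 510.2 y [-286.  -275.8]
far 0
-54 -1.1 -21.0; -50 -1.7 -21.2; -46 -1.6 -21.2; -42 -1.5 -21.4; -38 -1.7 -21.4; -34 -1.0 -21.7; 10 -1.5 -21.2; 14 -1.4 -21.3; 18 -1.5 -21.2; 22 -1.2 -21.3; 26 -1.4 -21.5; 30 -1.4 -21.2; 34 -1.2 -21.3; 38 -1.2 -21.3; 42 -1.1 -21.6; 46 -1.2 -21.3; 50 -1.0 -21.4; 54 -1.2 -20.1; 58 -1.2 -13.8; 62 -1.2 -13.5; 
bal 19673 ((526.2772216796875, -324.54925537109375), (202.3690948486328, 250.86427307128906), 88.43107604980469)
```

View pics/v.png

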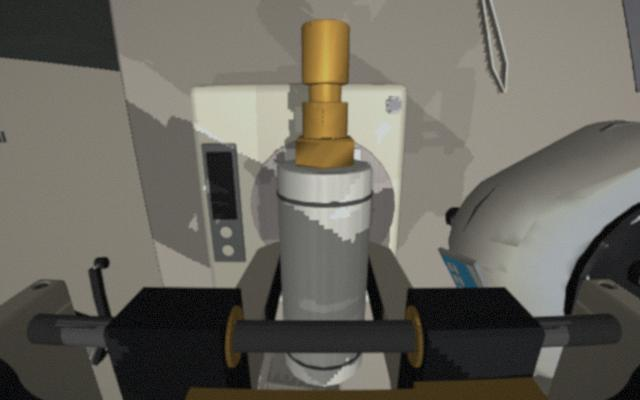

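move_arm(motion=[{"fingers": 1, "dx": -0.002, "dy": -0.0012, "dz": 0.02, "ax": 0, "ay": 0, "az": 0}, {"fingers": 1, "dx": -0.002, "dy": -0.0012, "dz": 0.036, "ax": 0, "ay": 0, "az": 0}, {"fingers": 1, "dx": -0.002, "dy": -0.0012, "dz": 0.046, "ax": 0, "ay": 0, "az": 0}, {"fingers": 1, "dx": -0.002, "dy": -0.0012, "dz": 0.052, "ax": 0, "ay": 0, "az": 0}, {"fingers": 1, "dx": -0.002, "dy": -0.0012, "dz": 0.055, "ax": 0, "ay": 0, "az": 0}, {"fingers": 1, "dx": -0.002, "dy": -0.0012, "dz": 0.055, "ax": 0, "ay": 0, "az": 0}, {"fingers": 1, "dx": -0.002, "dy": -0.0012, "dz": 0.055, "ax": 0, "ay": 0, "az": 0}])

```text
clock: 10.23
tool_pos: [511.5, -323.4, 100.4]
tool_rot: [0.0, 0.718, 0.696, 0.0]
wrist_force: [-0.4, 0.7, -1.2]
finger_gap: 0.465
grasp_force: 30.0
```

```bash
python3 b.py; python3 v.py
```

```text
d(m) [ 0.0005  0.0005 -0.0546] a(deg) [0.04 0.02 0.16] t 10.2333
[ 511.46469098 -323.35892449  100.42988715] 29.995544850826263 43.26894531802916 [-0.3676125   0.70100516 -1.24251513]
near 792
[[478.0, -288.9, 97.2], [486.7, -281.1, 105.1], [543.0, -265.7, 115.0]]
100 478.8 542.3 510.6 y [-288.4 -275.8]
104 482.1 539.9 511.0 y [-288.2 -276. ]
108 484.6 536.9 510.7 y [-288.5 -276. ]
far 158
[[481.1, -363.2, 94.6], [533.8, -361.0, 101.7], [538.1, -359.1, 106.8]]
96 482.9 535.9 509.4 y [-362.  -359.3]
100 482.8 535.9 509.4 y [-362.2 -359.4]
104 482.9 536.1 509.5 y [-363.  -359.3]
-54 -1.7 -21.6; -50 -1.1 -22.0; -46 -1.0 -22.1; -42 -2.0 -22.3; -38 -0.9 -21.9; -34 -1.3 -22.2; 10 -1.0 -22.1; 14 -1.0 -22.0; 18 -1.1 -22.0; 22 -0.9 -22.1; 26 -1.0 -21.9; 30 -1.0 -22.0; 34 -0.2 -22.0; 38 -0.1 -21.9; 42 -0.0 -22.2; 46 -1.0 -21.9; 50 -0.8 -22.1; 54 -0.8 -21.4; 58 -0.8 -14.3; 62 -0.8 -14.3; 
bal 28420 ((526.8286743164062, -310.08917236328125), (173.34103393554688, 250.76194763183594), 88.50668334960938)
```

move_arm(motion=[{"fingers": 1, "dx": -0.0005, "dy": -0.0004, "dz": 0.002, "ax": 0, "ay": 0, "az": 0}, {"fingers": 1, "dx": -0.0005, "dy": -0.0004, "dz": 0.0035, "ax": 0, "ay": 0, "az": 0}, {"fingers": 1, "dx": -0.0005, "dy": -0.0004, "dz": 0.0045, "ax": 0, "ay": 0, "az": 0}, {"fingers": 1, "dx": -0.0005, "dy": -0.0004, "dz": 0.0045, "ax": 0, "ay": 0, "az": 0}, {"fingers": 1, "dx": -0.0005, "dy": -0.0004, "dz": 0.0045, "ax": 0, "ay": 0, "az": 0}])

```text
clock: 10.7
tool_pos: [510.6, -323.9, 95.1]
tool_rot: [-0.0, 0.718, 0.696, 0.0]
wrist_force: [-0.6, 0.6, -1.5]
finger_gap: 0.464
grasp_force: 30.0
```

move_arm(motion=[{"fingers": 1, "dx": 0, "dy": 0, "dz": 0.0007, "ax": 0, "ay": 0, "az": 0}, {"fingers": 1, "dx": 0, "dy": 0, "dz": 0.001, "ax": 0, "ay": 0, "az": 0}, {"fingers": 1, "dx": 0, "dy": 0, "dz": 0.001, "ax": 0, "ay": 0, "az": 0}])

```text
clock: 10.95
tool_pos: [510.6, -323.9, 94.2]
tool_rot: [-0.0, 0.718, 0.696, 0.0]
wrist_force: [-0.1, 0.4, -2.3]
finger_gap: 0.463
grasp_force: 30.0
```

move_arm(motion=[{"fingers": 1, "dx": 0, "dy": 0, "dz": 0.0005, "ax": 0, "ay": 0, "az": 0}, {"fingers": 1, "dx": 0, "dy": 0, "dz": 0.001, "ax": 0, "ay": 0, "az": 0}, {"fingers": 1, "dx": 0, "dy": 0, "dz": 0.001, "ax": 0, "ay": 0, "az": 0}])

```text
clock: 11.2
tool_pos: [510.7, -324.0, 93.8]
tool_rot: [0.0, 0.718, 0.696, -0.0]
wrist_force: [-1.9, 2.3, 5.0]
finger_gap: 0.467
grasp_force: 30.0
```

```bash
python3 v.py; python3 b.py
```

```text
near 1134
[[478.1, -291.5, 97.1], [497.7, -280.1, 105.7], [542.9, -249.9, 115.7]]
96 484.6 537.0 510.8 y [-277.8 -275.9]
100 479.0 542.3 510.7 y [-288.4 -275.8]
104 482.4 539.2 510.8 y [-288.6 -272.6]
108 484.7 536.3 510.5 y [-288.2 -266.2]
far 110
[[480.4, -362.3, 93.2], [487.8, -360.7, 98.4], [537.1, -343.8, 115.4]]
96 482.4 534.4 508.4 y [-362.3 -359.5]
100 482.3 534.9 508.6 y [-362.1 -359.6]
-54 -0.7 -21.2; -50 -1.1 -21.7; -46 -0.9 -21.8; -42 -1.0 -22.1; -38 -0.7 -21.9; -34 -1.0 -22.3; 10 -1.2 -22.3; 14 -1.0 -22.4; 18 -1.0 -22.4; 22 -1.0 -22.5; 26 -1.0 -22.3; 30 -1.0 -22.4; 34 -0.0 -22.4; 38 -0.1 -22.5; 42 0.0 -22.7; 46 -0.6 -22.4; 50 -0.9 -22.6; 54 -0.8 -21.8; 58 -0.8 -14.9; 62 -0.8 -15.1; 
bal 29870 ((526.711181640625, -310.6834716796875), (173.57009887695312, 251.0955810546875), 88.18071746826172)
d(m) [ 0.0012  0.0012 -0.0612] a(deg) [0.01 0.01 0.15] t 11.25
[ 510.67432584 -323.94082903   93.79657165] 29.993052184581757 43.36478998934236 [-2.29583582  0.94994022  5.72795886]
```

move_arm(motion=[{"fingers": 1, "dx": 0, "dy": -0.0002, "dz": 0.0002, "ax": 0, "ay": 0, "az": 0}, {"fingers": 0.0, "dx": 0, "dy": -0.0002, "dz": 0.0002, "ax": 0, "ay": 0, "az": 0}, {"fingers": 0.0, "dx": 0, "dy": -0.0002, "dz": 0.0002, "ax": 0, "ay": 0, "az": 0}, {"fingers": -0.2, "dx": 0, "dy": -0.0002, "dz": 0.0002, "ax": 0, "ay": 0, "az": 0}, {"fingers": -0.5, "dx": 0, "dy": -0.0002, "dz": 0.0002, "ax": 0, "ay": 0, "az": 0}, {"fingers": -0.6, "dx": 0, "dy": -0.0002, "dz": 0.0002, "ax": 0, "ay": 0, "az": 0}, {"fingers": -0.6, "dx": 0, "dy": -0.0002, "dz": 0.0002, "ax": 0, "ay": 0, "az": 0}])

```text
clock: 11.83
tool_pos: [510.4, -323.9, 92.9]
tool_rot: [-0.0, 0.718, 0.696, 0.0]
wrist_force: [-0.1, -0.1, 0.1]
finger_gap: 0.742
grasp_force: 0.0
```

move_arm(motion=[{"fingers": -0.6, "dx": 0, "dy": 0, "dz": -0.015, "ax": 0, "ay": 0, "az": 0}, {"fingers": -0.6, "dx": 0, "dy": 0, "dz": -0.04, "ax": 0, "ay": 0, "az": 0}, {"fingers": -0.6, "dx": 0, "dy": 0, "dz": -0.075, "ax": 0, "ay": 0, "az": 0}, {"fingers": -0.6, "dx": 0, "dy": 0, "dz": -0.1, "ax": 0, "ay": 0, "az": 0}, {"fingers": -0.6, "dx": -0.02, "dy": 0, "dz": -0.12, "ax": 0, "ay": 0, "az": 0}, {"fingers": -0.6, "dx": -0.04, "dy": 0, "dz": -0.12, "ax": 0, "ay": 0, "az": 0}, {"fingers": -0.6, "dx": -0.04, "dy": 0, "dz": -0.12, "ax": 0, "ay": 0, "az": 0}, {"fingers": -0.6, "dx": -0.04, "dy": 0, "dz": -0.12, "ax": 0, "ay": 0, "az": 0}])

```text
clock: 12.5
tool_pos: [508.8, -364.2, 212.6]
tool_rot: [-0.0, 0.719, 0.695, 0.0]
wrist_force: [-0.3, 0.5, -0.8]
finger_gap: 0.798
grasp_force: 0.0
```

```bash
python3 - <<'E'
from h import *
from scipy.optimize import least_squares
s=bot.get_state(); print(s['clock'],s['tool_pos'],s['finger_gap']*93,s['wrist_force'])
im,d,m=grab('wrist'); W=cloud(m,d).reshape(-1,3)
e=W-CR
for a in range(-70,72,10):
    w=(abs(e[:,0])<24)&(e[:,1]>=a)&(e[:,1]<a+10)&(W[:,2]>112)&(W[:,2]<145)
    if w.sum()>40:
        o=least_squares(lambda c:np.hypot(e[w,0]-c[0],e[w,2]-c[1])-22,[0,0],loss='soft_l1').x; print(a,w.sum(),o.round(1))
k=(abs(e[:,0])<40)&(W[:,2]>75)&(W[:,2]<110)&(abs(e[:,1])<60)
for lo,hi in((20,60),(-60,-20)):
    X=W[k&(e[:,1]>lo)&(e[:,1]<hi)]; print(len(X),np.percentile(X,[1,99],axis=0).round(1).tolist() if len(X)>10 else '')
w=(abs(e[:,0])<5)&(W[:,2]>130)&(W[:,2]<140); print('barrel y range',np.percentile(W[w,1],[.5,99.5]).round(1))
t,td,tm=grab('top'); V=cloud(tm,td).reshape(-1,3); q=V-G
for a in range(-30,40,6):
    w=((q@u)>=a)&((q@u)<a+6)&(abs(q@n-3)<5)&(V[:,2]>115)&(V[:,2]<160)
    if w.sum()>2: print('sl',a,np.median(V[w,2]).round(1),end=' ')
c=np.hstack([cv2.resize(im[:,120:520],(400,400)),cv2.resize(t[180:240,165:245],(400,300))[:, :].repeat(1,0) if False else np.vstack([cv2.resize(t[180:240,180:260],(400,300),interpolation=cv2.INTER_CUBIC),np.zeros((100,400,3),np.uint8)])])
cv2.imwrite('pics/end.png',c[:,:,::-1])
E
```

```text
12.5 [ 508.82099865 -364.15328478  212.6072377 ] 74.22426460345463 [-0.25917435  0.45479197 -0.78330214]
-70 110 [ -4.4 -18.5]
-60 181 [-4.1 -2.4]
-50 559 [-4.1 -1.7]
-40 601 [-3.7 -1.8]
-30 610 [-3.4 -1.8]
-20 650 [-3.2 -1.8]
-10 672 [-2.8 -1.8]
0 685 [-2.6 -1.8]
10 718 [-2.2 -1.7]
20 747 [-2.  -1.8]
30 774 [-1.7 -1.8]
40 793 [-1.4 -1.5]
50 642 [-1.3 -2.8]
60 437 [ -0.6 -11.8]
70 372 [ -0.9 -14.6]
331 [[478.5, -289.5, 100.3], [542.8, -276.5, 108.1]]
329 [[475.7, -372.8, 95.1], [540.2, -359.7, 108.1]]
barrel y range [-375.3 -267.6]
sl -24 147.8 sl -18 148.2 sl -12 146.6 sl -6 145.8 sl 0 146.3 sl 6 146.7 sl 12 144.8 sl 18 141.8 sl 24 140.5 sl 30 140.7 sl 36 149.1
```

View pics/end.png

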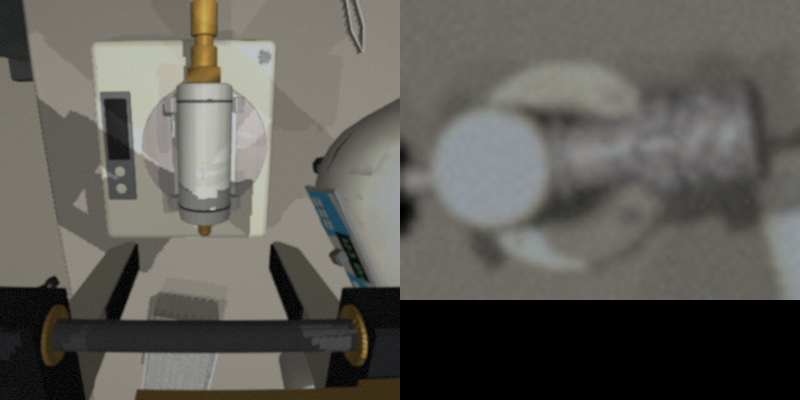

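```bash
python3 -c "
from workcell import bot
print(bot.finish_job())"
```

```text
the job is handed in; nothing more can be done
None
```

The cartridge is off the outlet and lies level in the V cradle, centred between its faces and about 3 mm off centre along it. The sleeve has snapped forward again, the arm stands clear, and I handed the job in at about 12.6 s; no verdict came back.

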